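# Click the filter wheel of the test lamp round to green

## Robot

A 6-joint arm with a two-finger parallel gripper is mounted at the origin on a cart in front of the work surface, level with it; the furniture and walls round the work are solid. World frame = base frame: x ahead of the robot, y to its left, z up, the work surface at z = 0. Lengths are in mm, angles in rad, forces in N, time in s.
With the tool pointing down it reaches from about 275 to 1000 mm from the base axis. Payload 8.4 kg.
Tool frame: the origin (TCP) lies between the finger pads; the fingertips stand r.finger_overhang ahead of it and the grasp point (between the pads) is the TCP (r.finger_overhang is the distance from the TCP to the fingertips, in mm); z points along the fingers, y is the line along which they close (so a half turn about z gives the same grasp; the last joint's range is limited). The gripper opens to 85 mm and grips with 20 to 120 N. Pads are 22 mm wide; open, the fingers measure 114 mm over their backs; the gripper's body (76 mm by 85 mm) begins 54 mm behind the grasp point. The pads swing forward as they close: fully open they stand 13 mm farther back than shut.
Start: joints at [1.172, 0.353, 1.633, -0, 1.155, -0.002], TCP at [241.542, 576.442, 250.281] pointing down, gripper open.
Joint ranges: [-2.63, 2.63], [-0.92, 2.1], [0.06, 2.66], [-1.3, 4.44], [0, 2.69], [-3.02, 3.02]. Speed limits (rad/s): [2.22, 2.22, 2.79, 3.14, 3.14, 3.14].

## Interface

Orientations are given as [roll, pitch, yaw] about the fixed x, y, z axes, in that order (R = Rz(yaw) Ry(pitch) Rx(roll)).
In Python, from rig import r, cams, sign_off gives the robot as it stands.
- The arm moves only by the shell command python3 -m crank 'ROWS' [FORCE]. ROWS is JSON, a list of rows, each a list of 7 numbers: the shift along the tool's x, y, z in m, then the turn, a rotation vector about the tool's x, y, z in rad, then the closure, from 0 (fully open) to 1 (shut). In form: [[dx, dy, dz, ax, ay, az, gripper], ...]. A call has 1 to 5 rows; each row is the pose to reach, as a shift and turn from the pose commanded when the call began, along the tool's axes at that moment; what a row does not reach only later rows make up. A row lasts 1/10 s, in which the tool goes at most 50 mm and 8.59 degrees, less where a joint would pass 70% of its speed; a pose out of reach is approached as far as the arm can. A call with a gripper value outside its range is refused whole. The fingers move at their own pace and stop on an object; FORCE is the grip in N (left out, the last holds). Time passes only in rows, so rows that repeat a pose let the fingers close. It gives the time, the measured TCP pose, the force, the opening and the grip force at its end, in the units of the state.
- r.sense(): the state, without advancing time (a new reading comes with each control period).
- cams.grab_frame(name): name is "side" or "top"; returns a dict with "image" (480x640x3 uint8, red, green, blue), "fx", "fy", "cx", "cy" (pixels), "position" and "orientation" of the camera in the world. Camera axes: x right, y down, z forward; pixel columns grow to the right and rows downward; lengths in mm; the calibration is good to about 2 mm. A picture is of the moment at which its call begins. There is no depth.
- sign_off(): hands the job in; it is judged then, once.
The state is a dict: "clock": time; "qpos": joint angles; "qvel": joint speeds; "joint_efforts": joint torques, N m; "eef_pos": TCP position; "tcp_rot": TCP orientation; "contact_force": force on the tool from outside, world axes, zero at the start; "wrist_torque": the same for the moment, N m; "opening": opening from 0.0 (shut) to 1.0 (fully open); "grasp_force": force on a finger pad.
Only numpy, scipy, OpenCV 4.12 (cv2) and the standard library are available. Lean on these libraries where they do the work, as an engineer would, in place of code of your own. Each camera call takes 0.05 s, during which the arm holds its last target. There are 200 camera calls.

## Task

Set the lens test lamp to its green filter: lay a fingertip on the knurled rim of the wheel and push it round with light pressure until the green window clicks into place at the white index arrow, then let go. Work by touch only: grip and lift nothing, and leave the lens on the lamp and the loose things around it where they stand.

Things in the scene. Friction and masses are not known exactly. Their poses are not given: they have to be found in the camera images.
- test_lamp: grey flat housing of the lens test lamp, 250 x 140 x 38 mm, fixed to the bench. Origin on the bench under the wheel's axis, z up; x points from the wheel to the white index arrow and on to the rubber lens mat (housing from x = -70 to +180 mm, y = -70 to +70 mm)
- filter_wheel (a joint): wheel angle in rad, growing anticlockwise seen from above; 0 (or any full turn) with the green window at the index. It turns either way without end and has five clicks 1.257 rad (72 degrees) apart. Let go, it drops into the nearest click by itself. It starts in one of the four other clicks, so it is 1 or 2 clicks from green by the shorter way
- green_window (a point): centre of the green window on the top of the wheel, 24 mm from the axis, a disc of 17 mm diameter. Anticlockwise from it follow the amber, red, blue and white windows
- index (a point): the place beside the white index arrow where the centre of the green window belongs, 24 mm from the wheel's axis towards the lens, 56 mm above the bench; fixed to the lamp. The arrow is a white post, 8 x 10 mm, standing 51 to 63 mm from the axis, its top 55 mm above the bench
- wheel_centre (a point): the wheel's axis, 56 mm above the bench, fixed to the lamp. The black wheel lies flat, 100 mm across (too wide to grip), top face 56 mm and underside 44 mm above the bench; knurled band on top at radius 35 to 47 mm. It is sprung: yields up to 4 mm down, 5 N to begin, then 2.5 N per mm. Turning it over a click takes about 0.1 N m: 2.5 N sideways at the band. A fingertip pressed on the band carries it along an arc
- mount_lens: black lens with a chrome mount, 69 x 68 x 66 mm, standing loose on the lamp's rubber mat (top 41 mm above the bench) about 128 mm from the wheel's axis; origin at the centre of its underside; to be left alone
- film_can: white film canister with green lid, 34 x 34 x 51 mm, loose on the bench, origin at its underside; to be left alone
- white_tub: white beaker, 67 x 67 x 80 mm, loose on the bench, origin at its underside; to be left alone
- rangefinder: silver and black camera, 48 x 117 x 77 mm, loose on the bench, origin at its underside; to be left alone
- blower: black rubber dust blower, 53 x 53 x 101 mm, loose on the bench, origin at its underside; to be left alone
- tape_white: roll of white tape, 54 x 54 x 17 mm, loose on the bench, origin at its underside; to be left alone

How it is judged (in metres and radians):
On the way:
1. the fingers push the wheel (contact force between the fingers and test_lamp above 1 N and (velocity of joint filter_wheel above 0.05 rad/s or velocity of joint filter_wheel below -0.05 rad/s)), for 0.05 s.
At the end, for the whole second after the job is handed in: the green window rests in its click at the index, centre within 4 mm of the index point, the wheel still (under 0.1 rad/s); the lens upright on the mat within 15 mm of where it stood (horizontal distance between green_window and index below 0.004 m and velocity of joint filter_wheel between -0.1 and 0.1 rad/s and distance of mount_lens from where it was at the start of the episode below 0.015 m and angle between mount_lens's own z axis and vertical below 0.1 rad); the robot touches nothing.
It fails at once if the wheel or lamp is pressed with more than 40 N (contact force between the fingers and test_lamp above 40 N).
It fails at once if the lens or another loose thing is shifted by 15 mm or more, or lifted (distance of any of mount_lens, film_can, white_tub, rangefinder, blower, tape_white from where it was at the start of the episode above 0.015 m).
It also fails if it takes over 45 s, if anything falls off the work surface, if the arm or the gripper's body presses on something with over 40 N, if the wrist force passes 120 N, or if a joint passes its speed limit or range.

## Working session

There is one attempt and no reset: what is moved stays moved. The work goes in short steps, Python scripts to look and compute and a shell command to move; the robot and the scene stay as the last step left them, time stands still between calls to the robot, and variables do not carry over. Pictures are saved under pics/ and viewed, at most 10 in all, crops included, and the job is handed in when it is done.

```bash
mkdir -p pics; ls; python3 - <<'E'
from rig import r,cams
import cv2
for n in("top","side"):
    f=cams.grab_frame(n); cv2.imwrite(f"pics/{n}0.png",f["image"][:,:,::-1])
    print({k:v for k,v in f.items() if k!="image"})
print(r.sense(), r.finger_overhang)
E
```

```text
pics
{'fx': 491.38829597735634, 'fy': 491.38829597735634, 'cx': 323.1655292434302, 'cy': 230.97463841813334, 'position': array([ 468.59874742, -127.87121787, 1596.12317851]), 'orientation': array([-3.06294559e+00, -2.68466692e-03, -1.59908566e+00])}
{'fx': 502.4835108891091, 'fy': 502.4835108891091, 'cx': 320.6641758922163, 'cy': 237.8709941424837, 'position': array([889.30377321, 712.67264961, 916.62946436]), 'orientation': array([-2.32427595e+00, -2.00185184e-03,  2.77885361e+00])}
{'clock': 0.1, 'qpos': array([ 1.17159246e+00,  3.53571771e-01,  1.63404527e+00,  2.55896698e-05,
        1.15522183e+00, -2.38217966e-03]), 'qvel': array([-0.00259889, -0.0013167 , -0.00375319, -0.00144007,  0.00169306,
       -0.0001895 ]), 'joint_efforts': array([-5.48105309e-04, -6.06360483e+01, -3.42819607e+01, -1.23520890e-04,
        3.90622139e-03,  2.57484248e-05]), 'eef_pos': array([241.38203036, 576.07048812, 249.64739801]), 'tcp_rot': array([-3.14034650e+00, -2.63673371e-05,  2.74476061e+00]), 'contact_force': array([-0.53320125,  0.28564615, -0.41948384]), 'wrist_torque': array([ 0.02423075, -0.02760638, -0.01468362]), 'grasp_force': 0.0, 'opening': 0.9975713772696337} 19.0
```

View pics/top0.png

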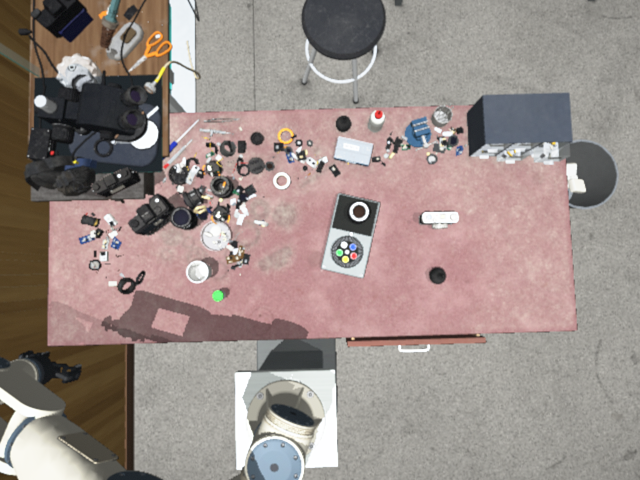

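View pics/side0.png

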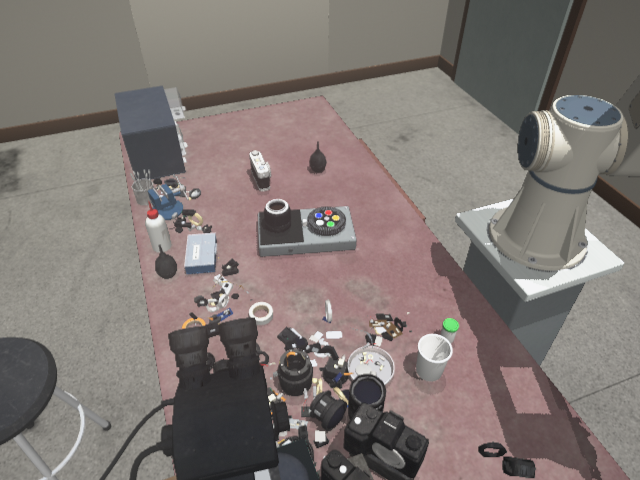

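The top view shows the lamp with its wheel at about (347,251) and the lens at (358,212). The canister is at (218,296), the tub at (198,271), the rangefinder at (440,218) and the blower at (438,275). The side view shows the wheel at about (327,221).

```bash
cat >h.py <<'E'
import numpy as np,cv2
from scipy.spatial.transform import Rotation as R
from rig import r,cams
def ray(f,u,v,z):
    d=R.from_euler("xyz",f["orientation"]).apply([(u-f["cx"])/f["fx"],(v-f["cy"])/f["fy"],1.])
    return f["position"]+d*(z-f["position"][2])/d[2]
def proj(f,p):
    c=R.from_euler("xyz",f["orientation"]).inv().apply(np.array(p)-f["position"]);return f["fx"]*c[0]/c[2]+f["cx"],f["fy"]*c[1]/c[2]+f["cy"]
HUE=dict(green=(45,80),yellow=(18,34),red=(172,5),blue=(105,130))
def windows(f,box):
    x0,x1,y0,y1=box
    h=cv2.cvtColor(f["image"][y0:y1,x0:x1],cv2.COLOR_RGB2HSV); o={}
    for n,(a,b) in HUE.items():
        H=h[...,0]; m=((H>=a)&(H<=b)) if a<b else ((H>=a)|(H<=b))
        m=(m&(h[...,1]>150)&(h[...,2]>90)).astype(np.uint8)
        k,l,s,c=cv2.connectedComponentsWithStats(m)
        if k>1:
            i=1+s[1:,4].argmax(); o[n]=(ray(f,c[i][0]+x0,c[i][1]+y0,56).round(1)[:2],s[i,4])
    return o
E
python3 - <<'E'
from h import *
for n,b in(("top",(328,366,234,268)),("side",(303,350,203,237))):
    f=cams.grab_frame(n); w=windows(f,b); print(n,w)
    # circle fit centre: all at r=24
    P=np.array([p for p,_ in w.values()])
    from scipy.optimize import least_squares
    s=least_squares(lambda c:np.hypot(*(P-c).T)-24,P.mean(0)); print(s.x,s.fun)
    for k,(p,_) in w.items(): print(k,np.degrees(np.arctan2(*(p-s.x)[::-1])))
    x0,x1,y0,y1=b
    cv2.imwrite(f"pics/{n}c.png",cv2.resize(f["image"][y0-60:y1+30,x0-50:x1+50,::-1],None,fx=4,fy=4))
f=cams.grab_frame("top")
# housing corners
for z,pts in((38,[(339,193),(380,200),(364,277),(322,270)]),):
    for p in pts: print(p,ray(f,*p,z).round(1))
E
```

```text
top {'green': (array([ 521.6, -183.1]), np.int32(4)), 'yellow': (array([ 499.9, -201.3]), np.int32(1)), 'red': (array([ 510.1, -227.3]), np.int32(10)), 'blue': (array([ 537.6, -225.2]), np.int32(8))}
[ 522.87913277 -206.86119949] [-0.20439574 -0.35750684  0.10499534 -0.48371764]
green 93.08142000513706
yellow 166.3953780742951
red -122.01522442038153
blue -51.245394554498375
side {'yellow': (array([ 500.5, -203.7]), np.int32(3)), 'red': (array([ 508.7, -230.6]), np.int32(13)), 'blue': (array([ 535.9, -229.7]), np.int32(14))}
[ 522.73712388 -210.5332643 ] [-0.73665588  0.48907366 -0.74865456]
yellow 162.9182868226575
red -124.97363680292644
blue -55.520422526022166
(339, 193) [ 711.7 -189.6   38. ]
(380, 200) [ 685.4 -320.    38. ]
(364, 277) [ 441.9 -260.3   38. ]
(322, 270) [ 467.6 -128.3   38. ]
```

View pics/topc.png

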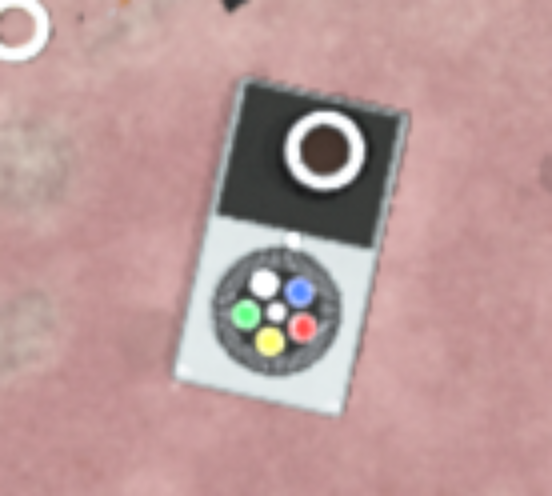

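The zoom shows the windows in order green, amber, red, blue, white anticlockwise, with the arrow at (293,240) from the centre (277,312). So the index direction is about -14° and green is at about 93°, meaning roughly 107° clockwise to go. I'll push on the side away from the arrow, from 219° to 113°, keeping the present yaw.

```bash
python3 -m crank '[[-0.032,-0.038,0,0,0,0,1],[-0.064,-0.076,0,0,0,0,1],[-0.096,-0.115,0,0,0,0,1],[-0.128,-0.153,0,0,0,0,1],[-0.16,-0.191,0,0,0,0,1]]' 20
python3 -m crank '[[-0.032,-0.038,0,0,0,0,1],[-0.064,-0.076,0,0,0,0,1],[-0.096,-0.115,0,0,0,0,1],[-0.128,-0.153,0,0,0,0,1],[-0.16,-0.191,0,0,0,0,1]]'
python3 -m crank '[[-0.032,-0.038,0,0,0,0,1],[-0.064,-0.076,0,0,0,0,1],[-0.096,-0.115,0,0,0,0,1],[-0.128,-0.153,0,0,0,0,1],[-0.16,-0.191,0,0,0,0,1]]'
python3 - <<'E'
from h import *
s=r.sense();print(s)
t=np.array([491,-235,140]);print(R.from_euler("xyz",s["tcp_rot"]).inv().apply(t-s["eef_pos"]))
E
```

```text
clock: 0.75
eef_pos: [315.4, 336.6, 250.3]
tcp_rot: [3.141, 0.0, 2.745]
contact_force: [0.2, 0.3, 0.4]
opening: 0.149
grasp_force: 0.0
clock: 1.25
eef_pos: [389.2, 98.6, 250.6]
tcp_rot: [3.141, 0.001, 2.745]
contact_force: [1.0, 0.4, 0.5]
opening: -0.001
grasp_force: 0.0
clock: 1.75
eef_pos: [463.0, -139.8, 250.5]
tcp_rot: [3.141, 0.001, 2.744]
contact_force: [1.2, 0.6, -0.0]
opening: 0.002
grasp_force: 0.0
{'clock': 1.75, 'qpos': array([-2.96513025e-01,  1.30667885e-01,  1.92727679e+00,  1.50130487e-04,
        1.08307040e+00, -1.47007810e+00]), 'qvel': array([-0.89107366,  0.43574338, -0.50661958,  0.00402146,  0.06188196,
       -0.88703598]), 'joint_efforts': array([  4.66849074, -46.95321321, -28.70623469,  -0.33011139,
         0.16966985,   1.34921461]), 'eef_pos': array([ 462.96884289, -139.83277225,  250.47656388]), 'tcp_rot': array([3.14140259e+00, 5.61314935e-04, 2.74429103e+00]), 'contact_force': array([ 1.22809313,  0.62610399, -0.04507226]), 'wrist_torque': array([ 0.0386046 , -0.07552458,  0.01413914]), 'grasp_force': 0.0, 'opening': 0.0020903088576127}
[-62.60894824 -76.92936766 110.49710478]
```

```bash
python3 -m crank '[[-0.031,-0.038,0,0,0,0,1],[-0.0625,-0.077,0,0,0,0,1],[-0.0625,-0.077,0.045,0,0,0,1],[-0.0625,-0.077,0.09,0,0,0,1],[-0.0625,-0.077,0.14,0,0,0,1]]'
python3 -m crank '[[0,0,0.01,0,0,0,1],[0,0,0.015,0,0,0,1],[0,0,0.018,0,0,0,1],[0,0,0.018,0,0,0,1]]'
python3 - <<'E'
from h import *
for n,b in(("top",(270,420,160,300)),("side",(250,400,120,270))):
    f=cams.grab_frame(n);x0,x1,y0,y1=b
    cv2.imwrite(f"pics/{n}1.png",cv2.resize(f["image"][y0:y1,x0:x1,::-1],None,fx=4,fy=4))
s=r.sense();print(s["eef_pos"],s["contact_force"])
E
```

```text
clock: 2.25
eef_pos: [491.2, -233.6, 109.5]
tcp_rot: [-3.141, 0.002, 2.744]
contact_force: [0.7, 0.0, -0.7]
opening: -0.003
grasp_force: 0.0
clock: 2.65
eef_pos: [492.0, -233.2, 94.0]
tcp_rot: [-3.141, 0.003, 2.745]
contact_force: [0.6, 0.4, 0.3]
opening: -0.0
grasp_force: 0.0
[ 491.85037146 -233.15766968   94.09973562] [-1.10490593 -0.50115798 -0.09979917]
```

View pics/side1.png

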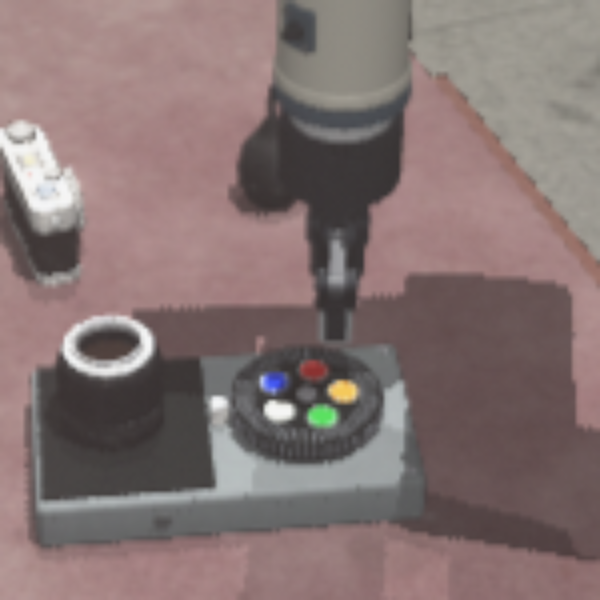

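The fingers, shut, hang over the rim at crop (335,335), between red and amber. The blower is well behind. The wheel still shows the arrow between blue and white. Next I lower until it touches.

```bash
python3 -m crank '[[0,0,0.01,0,0,0,1],[0,0,0.016,0,0,0,1],[0,0,0.017,0,0,0,1],[0,0,0.018,0,0,0,1]]'
python3 -m crank '[[0,0,0.0005,0,0,0,1],[0,0,0.001,0,0,0,1]]'
python3 -m crank '[[0,0,0.0005,0,0,0,1],[0,0,0.001,0,0,0,1]]'
```

```text
clock: 3.15
eef_pos: [490.7, -232.8, 74.3]
tcp_rot: [-3.141, -0.0, 2.745]
contact_force: [-1.6, 0.0, 7.0]
opening: 0.001
grasp_force: 3.7
clock: 3.35
eef_pos: [490.7, -233.0, 73.8]
tcp_rot: [-3.141, 0.0, 2.745]
contact_force: [-2.6, -0.7, 10.2]
opening: 0.001
grasp_force: 5.1
clock: 3.55
eef_pos: [490.9, -233.1, 73.0]
tcp_rot: [-3.141, 0.001, 2.745]
contact_force: [-3.8, -0.7, 10.9]
opening: 0.005
grasp_force: 5.7
```

```bash
python3 - <<'E'
from h import *
s=r.sense();M=R.from_euler("xyz",[np.pi,0,2.745]).inv()
for a in range(217,100,-6):
    b=np.radians(a);g=np.radians(217)
    print(a,M.apply(40.5*np.array([np.cos(b)-np.cos(g),np.sin(b)-np.sin(g),0]))[:2].round(1))
E
```

```text
217 [0. 0.]
211 [3.5 2.3]
205 [6.8 5. ]
199 [9.8 8. ]
193 [12.5 11.3]
187 [14.8 14.9]
181 [16.7 18.7]
175 [18.2 22.6]
169 [19.2 26.7]
163 [19.9 30.9]
157 [20.1 35.2]
151 [19.8 39.4]
145 [19.2 43.6]
139 [18.  47.7]
133 [16.5 51.6]
127 [14.6 55.4]
121 [12.2 58.9]
115 [ 9.5 62.2]
109 [ 6.5 65.2]
103 [ 3.2 67.9]
```

```bash
python3 -m crank '[[0.0035,0.0023,0,0,0,0,1],[0.0068,0.005,0,0,0,0,1],[0.0098,0.008,0,0,0,0,1],[0.0125,0.0113,0,0,0,0,1],[0.0148,0.0149,0,0,0,0,1]]'
python3 - <<'E'
from h import *
print(windows(cams.grab_frame("side"),(303,350,203,237)))
f=cams.grab_frame("top")
cv2.imwrite("pics/top2.png",cv2.resize(f["image"][200:280,300:400,::-1],None,fx=5,fy=5,interpolation=2))
f=cams.grab_frame("side")
cv2.imwrite("pics/side2.png",cv2.resize(f["image"][180:260,260:360,::-1],None,fx=5,fy=5,interpolation=2))
E
```

```text
clock: 4.05
eef_pos: [483.5, -213.6, 73.2]
tcp_rot: [-3.141, 0.002, 2.745]
contact_force: [-1.2, -0.4, 10.3]
opening: 0.0
grasp_force: 5.1
{'green': (array([ 535.1, -188. ]), np.int32(4)), 'red': (array([ 501. , -220.1]), np.int32(12)), 'blue': (array([ 526.8, -233. ]), np.int32(11))}
```

View pics/side2.png

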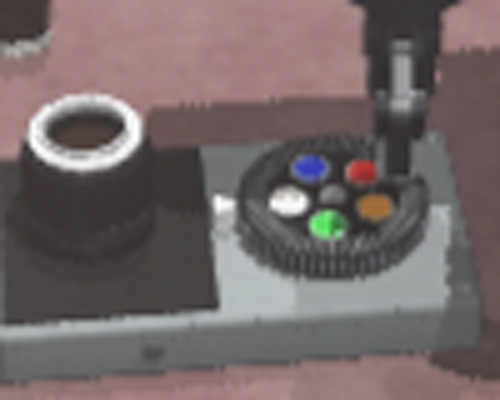

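The wheel follows the finger: white is at crop (290,200) by the arrow, and green at (328,225) has turned about 30° clockwise. I'll continue the arc.

```bash
python3 -m crank '[[0.0019,0.0038,0,0,0,0,1],[0.0034,0.0077,0,0,0,0,1],[0.0044,0.0118,0,0,0,0,1],[0.0051,0.016,0,0,0,0,1],[0.0053,0.0203,0,0,0,0,1]]'
python3 -m crank '[[-0.0003,0.0042,0,0,0,0,1],[-0.0009,0.0084,0,0,0,0,1],[-0.0021,0.0125,0,0,0,0,1],[-0.0036,0.0164,0,0,0,0,1],[-0.0055,0.0202,0,0,0,0,1]]'
python3 - <<'E'
from h import *
c=np.array([522.8,-210.])
for k,(p,n) in windows(cams.grab_frame("side"),(303,350,203,237)).items(): print(k,n,np.degrees(np.arctan2(*(p-c)[::-1])),np.hypot(*(p-c)))
E
```

```text
clock: 4.7
eef_pos: [486.5, -193.2, 73.2]
tcp_rot: [-3.141, 0.002, 2.745]
contact_force: [-2.1, -2.3, 9.8]
opening: -0.001
grasp_force: 4.9
clock: 5.2
eef_pos: [499.7, -176.4, 73.2]
tcp_rot: [-3.142, 0.002, 2.745]
contact_force: [0.7, -2.1, 8.5]
opening: 0.003
grasp_force: 4.5
red 2 143.42696902148057 19.300259065618736
blue 12 -143.83452316553596 24.40184419260146
```

```bash
python3 -m crank '[[-0.0024,0.0035,0,0,0,0,1],[-0.0051,0.0068,0,0,0,0,1],[-0.006,0.0078,0,0,0,0,1],[-0.006,0.0078,0,0,0,0,1]]'
python3 -m crank '[[0,0,-0.003,0,0,0,1],[0,0,-0.015,0,0,0,1],[0,0,-0.05,0,0,0,1],[0,0,-0.09,0,0,0,1],[0,0,-0.09,0,0,0,1]]'
python3 - <<'E'
from h import *
c=np.array([522.8,-210.])
f=cams.grab_frame("side")
for k,(p,n) in windows(f,(303,350,203,237)).items(): print(k,n,np.degrees(np.arctan2(*(p-c)[::-1])),np.hypot(*(p-c)))
cv2.imwrite("pics/side3.png",cv2.resize(f["image"][180:260,260:360,::-1],None,fx=5,fy=5,interpolation=2))
E
```

```text
clock: 5.65
eef_pos: [508.7, -171.4, 73.2]
tcp_rot: [3.141, 0.003, 2.745]
contact_force: [1.1, 1.1, 8.9]
opening: 0.001
grasp_force: 4.2
clock: 6.15
eef_pos: [509.7, -172.0, 167.5]
tcp_rot: [3.141, 0.007, 2.745]
contact_force: [-0.1, -0.9, -0.4]
opening: 0.008
grasp_force: 0.0
red 13 132.19524466913666 24.56603346085806
blue 12 -159.46979861245413 25.948024973010906
```

View pics/side3.png

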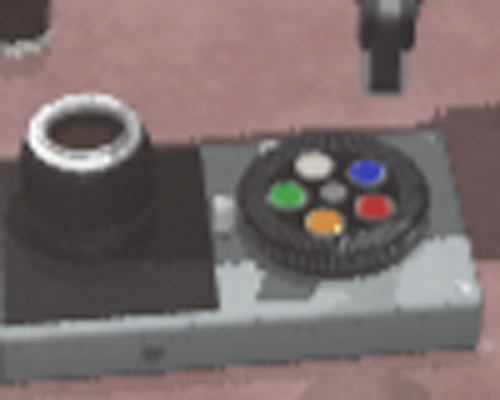

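Green is now at crop (288,195), facing the arrow at (222,205), and the fingers are clear. I'll withdraw and confirm from the top.

```bash
python3 -m crank '[[0,0,-0.05,0,0,0,1],[0,0.04,-0.08,0,0,0,1],[0,0.09,-0.08,0,0,0,1],[0,0.135,-0.08,0,0,0,1],[0,0.18,-0.08,0,0,0,1]]'
python3 -m crank '[[0,0.045,0,0,0,0,1],[0,0.09,0,0,0,0,1],[0,0.12,0,0,0,0,1],[0,0.12,0,0,0,0,1],[0,0.12,0,0,0,0,1]]'
python3 - <<'E'
from h import *
for n,b,c in(("top",(328,366,234,268),(522.9,-206.9)),("side",(303,350,203,237),(522.7,-210.5))):
    f=cams.grab_frame(n)
    for k,(p,m) in windows(f,b).items(): print(n,k,m,np.degrees(np.arctan2(*(p-c)[::-1])),np.hypot(*(p-c)))
    if n=="top": cv2.imwrite("pics/top3.png",cv2.resize(f["image"][185:285,300:400,::-1],None,fx=5,fy=5,interpolation=2))
E
```

```text
clock: 6.7
eef_pos: [576.4, -3.5, 241.6]
tcp_rot: [-3.141, -0.001, 2.744]
contact_force: [0.7, -0.9, 0.0]
opening: -0.002
grasp_force: 0.0
clock: 7.2
eef_pos: [622.2, 105.7, 240.9]
tcp_rot: [-3.14, -0.002, 2.746]
contact_force: [-0.4, 0.5, 0.3]
opening: 0.003
grasp_force: 0.0
top green 10 -13.979345989595682 24.423349483639672
top yellow 8 56.244526361434716 24.295884425144944
top red 11 128.28012011092375 23.56713813766956
top blue 13 -157.51272009020963 23.269293070482398
side green 1 -21.08375458238077 17.791008965204785
side yellow 3 63.95111305268691 24.821361767638777
```

View pics/top3.png

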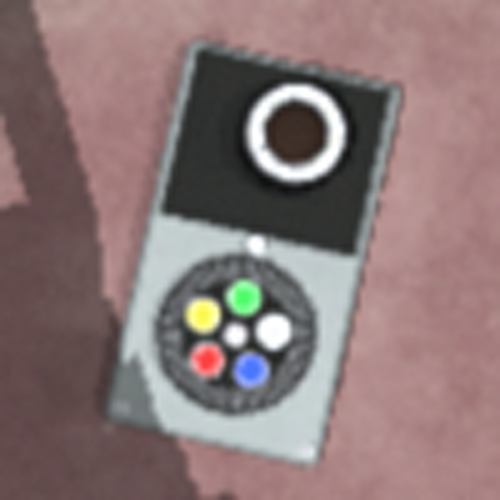

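From the top, green at crop (244,297) lines up with the arrow at (256,244). It measures -14° to -16° against the index at -14°, well within 4 mm. The lens is in place and the arm is clear.

```bash
python3 -c "
from rig import sign_off
print(sign_off())"
```

```text
the job is handed in; nothing more can be done
None
```

The lamp is on green: the last top view showed the green window at the index to within about 2° (under 1 mm), the lens looked unmoved and the arm was clear; I handed it in at about 7 s, and no verdict was returned.

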